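# Slide the fondue pot onto the hot ring and hold the boost dial at its third notch

## Task

Take the lidded fondue pot by its knob, or push it, and slide it along the warming plate, without lifting or tipping it, until it sits centred inside the red ring, and let go of it. Then press the orange finger pad of the spring-return dial down, past the first two notches, to the third notch (red tick), not on to the stop beyond, and hold it steady there for a few seconds; finish while still holding it down there with the fingers, because it springs back when let go. Leave the jars and the tin around the plate where they are.

Things in the scene. Friction and masses are not known exactly. Their poses are not given: they have to be found in the camera images.
- warmer: Fixed electric warming plate: aluminium tray with a flat black top, 180 (x) x 340 (y) x 30 mm high. Origin: centre of its underside, on the worktop; z up, x to the far side, y to the left along its length. The two rings lie on its top at x = 0, y = +85 and -85 mm. At its right (-y) end stands the control housing with the dial.
- red_ring: Thin red ring printed on the black top, radius 64 mm, with a red dot in the middle: the hot place, where the pot must go. It may be the left or the right of the two. Origin: its centre, at the height of the top. No obstacle.
- white_ring: Thin white ring of the same size, white dot in the middle: the parking place where the pot stands at the start. Origin: its centre, at the height of the top.
- pot: Loose blue fondue pot with fixed steel lid: foot radius 53, greatest radius 56 mm, two small ear handles 42 mm up at its own +y and -y reach 68 mm from the axis. Lid rim 56, lid middle 64 mm above the foot; on it an upright round wooden knob to grip, 30 mm in diameter from 78 to 97 mm above the foot (top 102 mm). 0.4 to 0.8 kg; slides easily. Origin: centre of the underside; z up.
- dial_axis (a point): Point on the dial's axis (which runs along the warmer's x), in the pad's plane: warmer x = -82, y = -205, z = 85 mm. The housing's front face is 37 mm behind it; housing 85 (x) x 74 (y) x 108 mm high, centred on y = -205 mm. White scale disc of radius 40 mm on that face, black dial of radius 30 mm reaching 20 mm out.
- dial (a joint): Dial angle in rad: 0 at rest, growing as the pad is pressed down (clockwise as seen from the robot). Notches (slight clicks in the resistance) at 0.4, 0.8 and 1.2; stop at 1.5. Ticks on the scale: black for rest, first and second notch, red and thicker for the third. The spring turns it back to 0 from anywhere; pressing at the pad takes about 2 to 9 N.
- dial_pad (a point): Middle of the orange finger pad at the end of the dial's arm: a roller 18 mm thick, 40 mm long along the warmer's x, pressed down from above. It moves on a circle of radius 75 mm about the dial's axis, on its right (-y) side: at rest 0.65 rad above level (130 mm over the worktop), at the third notch 0.55 rad below (46 mm over the worktop).
- olive_jar: Bystander, loose: jar with red lid, 62 mm wide, 86 high, behind the plate. Origin: centre of the underside.
- honey_jar: Bystander, loose: jar with white lid, 62 mm wide, 99 high, in front of the plate. Origin: centre of the underside.
- fish_tin: Bystander, loose: flat oval silver tin, 63 x 105 x 24 mm, in front of the plate. Origin: centre of the underside.

How it is judged:
By the outcome, as a careful person would: the job done as asked, in the order asked, and still so for the second after the job is handed in, while the arm keeps its last pose, push and grip.
It also fails if it takes over 54 s, if anything falls off the work surface, if the arm or the gripper's body presses on something with over 40 N, if the wrist force passes 120 N, or if a joint passes its speed limit or range.

## Robot

A 6-joint arm with a two-finger parallel gripper is mounted at the origin on a cart in front of the work surface, level with it; the furniture and walls round the work are solid. World frame = base frame: x ahead of the robot, y to its left, z up, the work surface at z = 0. Lengths are in mm, angles in degrees, forces in N, time in s.
With the tool pointing down it reaches from about 250 to 775 mm from the base axis. Payload 8.9 kg.
Tool frame: the origin (TCP) lies at the very end of the fingers, on their centre line; the grasp point (between the pads) lies 19 mm behind it; z points along the fingers, y is the line along which they close (so a half turn about z gives the same grasp; the last joint's range is limited). The gripper opens to 85 mm and grips with 20 to 120 N. Pads are 22 mm wide; open, the fingers measure 114 mm over their backs; the gripper's body (76 mm by 85 mm) begins 54 mm behind the grasp point. The pads swing forward as they close: fully open they stand 13 mm farther back than shut.
Start: joints at [60.143, 16.656, -8.789, 64.555, 0, 82.019], TCP at [195.605, 487.199, 231.305] pointing down, gripper open.
Joint ranges: [-144.48, 144.48], [-52.06, 99.96], [-74.48, 78.29], [-112.23, 115.85], [-86.99, 84.42], [-180, 180]. Speed limits (degrees/s): [127.2, 127.2, 159.86, 180, 180, 180].

## Interface

Orientations are given as [roll, pitch, yaw] about the fixed x, y, z axes, in that order (R = Rz(yaw) Ry(pitch) Rx(roll)).
In Python, from cell import monitor, viewer, order gives the robot as it stands. The module is installed in compiled form; this text tells all that it offers.
- The arm moves only by the tool send_rows, never from a script. Its argument "commands" is a list of rows, each an object with "dp": the shift along the tool's x, y, z in units of 25 mm (1.0 is 25 mm), a list of three; "roll": the turn about the tool's z in units of 8 degrees (1.0 is 8 degrees). A call has 1 to 5 rows; each row shifts and turns the commanded pose from where the row before left it, along the tool's axes as they then stand; what a row does not reach is not made up. A row lasts 1/8 s, in which the tool goes at most 62.5 mm and 10.7 degrees, less where a joint would pass 70% of its speed; a pose out of reach is approached as far as the arm can. A call is refused whole if a number of a shift passes 1 or a number of a turn 1, either way. A call with a gripper value outside its range is refused whole. "claw" is the finger opening in mm, from 0 to 85.4, set as the call begins (left out, the last holds). The fingers move at their own pace and stop on an object; the grip force is fixed at half the most. Time passes only in rows, so rows that do not move let the fingers close. It gives the time, the measured TCP pose, the force, the opening and the grip force at its end, in the units of the state.
- monitor.get_obs(): the state, without advancing time (a new reading comes with each control period).
- viewer.capture(name): name is "side" or "top" or "wrist"; returns the picture (420x560x3 uint8, red, green, blue); there is no depth.
- viewer.camera_model(name): a dict with "fx", "fy", "cx", "cy" (pixels), "dist" ([k1, k2, p1, p2, k3] as OpenCV has them; the pictures are not rectified), "world_to_cam" (4x4, takes a point from world to camera coordinates). Camera axes: x right, y down, z forward; pixel columns grow to the right and rows downward; lengths in mm; the calibration is good to about 2 mm. A picture is of the moment at which its call begins: read the wrist's pose just before it. camera_model takes no time and is no camera call; for the wrist camera it gives the pose at the moment of the call.
- order.close_job(): hands the job in; it is judged then, once.
Trained networks look in the newest picture that a camera, given by its name, has taken for a name from the list of things; names that differ only in an ending like _2 or _b are one class to them, and where a whole thing is asked for, a point or a joint stands for the part that bears it (a point fixed in the world has none). Each returns a list of dicts, best first, with "p" (0 to 1); they miss things now and then, are a little off and sometimes report something else, mostly with a low value. They report only what shows in the picture. A call takes as long as a camera call.
- viewer.find_in(camera, query): "xyz" ([x, y, z] in mm, in world coordinates, good to about 4 mm: the middle of the surface that is visible of it).
The state is a dict: "t": time; "q": joint angles; "dq": joint speeds; "tau": joint torques, N m; "eef_pos": TCP position; "orientation": TCP orientation; "force": force on the tool from outside, world axes, zero at the start; "wrist_torque": the same for the moment, N m; "grip_width": finger opening in mm; "grip_force": force on a finger pad.
Only numpy, scipy, OpenCV 4.12 (cv2) and the standard library are available. Lean on these libraries where they do the work, as an engineer would, in place of code of your own. Each camera call takes 0.05 s, during which the arm holds its last target. There are 200 camera calls.

## Working session

There is one attempt and no reset: what is moved stays moved. The work goes in short steps, Python scripts to look and compute and a tool call to move; the robot and the scene stay as the last step left them, time stands still between calls to the robot, and variables do not carry over. Pictures are saved under pics/ and viewed, at most 10 in all, crops included, and the job is handed in when it is done.

Besides the shell and the picture viewer there is one more tool, called after ">>>" as name(argument=value, ...), one argument or row to a line, values as JSON. send_rows: Moves the arm, as the interface text tells. Its arguments: {"type":"object","properties":{"commands":{"type":"array","items":{"type":"object","properties":{"dp":{"type":"array","items":{"type":"number"}},"roll":{"type":"number"}}}},"claw":{"type":"number"}},"required":["commands"]}

```bash
mkdir -p pics
cat > h.py <<'E'
import numpy as np, cv2
from cell import monitor, viewer, order
def snap(cam,name):
    im=viewer.capture(cam); cv2.imwrite(f'pics/{name}.png',np.ascontiguousarray(im[:,:,::-1])); return im
def mats(cam):
    m=viewer.camera_model(cam); K=np.array([[m['fx'],0,m['cx']],[0,m['fy'],m['cy']],[0,0,1.]])
    return K,np.array(m['dist'],float),np.array(m['world_to_cam'])
def proj(cam,P,M=None):
    K,d,T=M or mats(cam); r,_=cv2.Rodrigues(T[:3,:3])
    return cv2.projectPoints(np.array(P,float).reshape(-1,1,3),r,T[:3,3],K,d)[0].reshape(-1,2)
def ray(cam,uv,M=None):
    K,d,T=M or mats(cam); n=cv2.undistortPoints(np.array([[uv]],float),K,d)[0,0]
    R=T[:3,:3]; return -R.T@T[:3,3], R.T@np.array([n[0],n[1],1.])
def atz(cam,uv,z,M=None):
    c,v=ray(cam,uv,M); return c+v*(z-c[2])/v[2]
E
python3 - <<'E'
from h import *
o=monitor.get_obs(); print(o['eef_pos'],o['orientation'],o['force'],o['t'])
a=snap('top','t0'); b=snap('side','s0')
cv2.imwrite('pics/c0.png',np.hstack([a,b])[:,:,::-1][:, :, :] if 0 else cv2.resize(np.vstack([a,b])[:,:,::-1],(560,840)))
for c in('top','side'):
  for q in('pot','red_ring','white_ring','dial_pad','warmer','olive_jar','honey_jar','fish_tin'):
    print(c,q,[(np.round(r['xyz']).tolist(),round(r['p'],2)) for r in viewer.find_in(c,q)[:2]])
E
```

```text
[195.40478701 486.81373932 230.73923756] [-1.79925557e+02 -9.11188474e-03  1.58122693e+02] [-0.42698262 -0.57127049  0.4287946 ] 0.0
top pot [([528.0, -5.0, 87.0], 0.77)]
top red_ring [([550.0, 156.0, 30.0], 0.82)]
top white_ring [([526.0, -16.0, 27.0], 0.68)]
top dial_pad [([455.0, -153.0, 118.0], 0.67)]
top warmer [([530.0, 73.0, 29.0], 0.92)]
top olive_jar [([688.0, 146.0, 85.0], 0.87)]
top honey_jar [([408.0, 217.0, 94.0], 0.78)]
top fish_tin [([385.0, 49.0, 23.0], 0.76)]
side pot [([521.0, -25.0, 88.0], 0.94)]
side red_ring []
side white_ring []
side dial_pad [([454.0, -176.0, 125.0], 0.95)]
side warmer []
side olive_jar [([682.0, 125.0, 56.0], 0.61)]
side honey_jar [([401.0, 196.0, 62.0], 0.92)]
side fish_tin [([387.0, 38.0, 20.0], 0.84)]
```

View pics/t0.png

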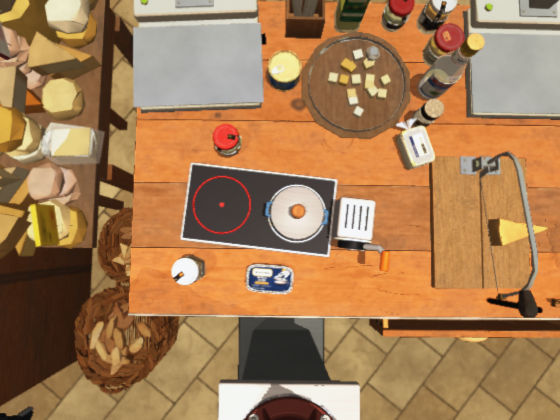

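View pics/s0.png

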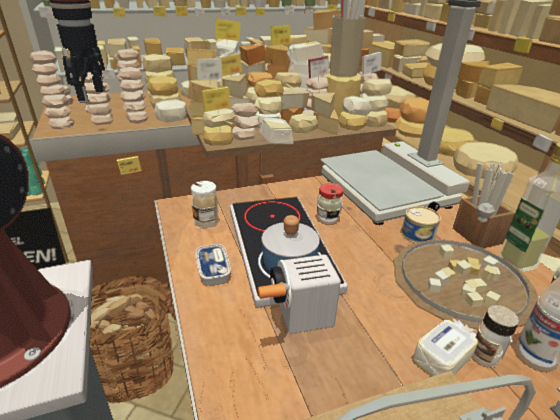

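Top view: plate corners near (190,165), (337,181), (329,255), (182,240). The red ring is the left one, centred at (222,205), with the knob at (298,211) and the orange pad at (385,260). Side view: knob at (291,224), ring dot at (272,216), pad at (271,291).

Run:
```python
from h import *
from scipy.optimize import least_squares
T=cv2.imread('pics/t0.png');S=cv2.imread('pics/s0.png')
def red(I,box):
    x0,y0,x1,y1=box;c=I[y0:y1,x0:x1].astype(int);m=(c[:,:,2]>110)&(c[:,:,1]<80)&(c[:,:,0]<80)
    y,x=np.nonzero(m);return np.c_[x+x0,y+y0].astype(np.float32)
MT,MS=mats('top'),mats('side')
for cam,I,box,M in(('top',T,(185,170,255,240),MT),('side',S,(240,198,303,235),MS)):
    p=red(I,box);w=np.array([atz(cam,q,30,M) for q in p])[:,:2]
    f=lambda s:np.hypot(*(w-s[:2]).T)-64
    g=lambda s:np.where(abs(f(s))<40,f(s),0)
    r=least_squares(g,w.mean(0),loss='soft_l1');print(cam,len(p),'ring',r.x,np.median(abs(f(r.x))))
def orange(I,box,):
    x0,y0,x1,y1=box;c=cv2.cvtColor(I[y0:y1,x0:x1],cv2.COLOR_BGR2HSV).astype(int)
    m=(c[:,:,0]<18)&(c[:,:,1]>150)&(c[:,:,2]>70);y,x=np.nonzero(m);return np.array([x.mean()+x0,y.mean()+y0]),len(x),(x.min()+x0,x.max()+x0,y.min()+y0,y.max()+y0)
def tri(a,b):
    (c1,v1),(c2,v2)=ray('top',a,MT),ray('side',b,MS)
    v1/=np.linalg.norm(v1);v2/=np.linalg.norm(v2)
    s=np.linalg.lstsq(np.c_[v1,-v2],c2-c1,rcond=None)[0];A,B=c1+v1*s[0],c2+v2*s[1];return (A+B)/2,np.linalg.norm(A-B)
ka=orange(T,(285,200,310,222));kb=orange(S,(280,212,303,238));print(ka,kb,'knob',tri(ka[0],kb[0]))
g=cv2.cvtColor(T,cv2.COLOR_BGR2GRAY)
# plate: black pixels
blk=(T.max(2)<60).astype(np.uint8);blk[:, :180]=0;blk[:,336:]=0;blk[:160]=0;blk[260:]=0
n,l,st,_=cv2.connectedComponentsWithStats(blk);k=1+st[1:,4].argmax();pts=np.argwhere(l==k)[:,::-1].astype(np.float32)
r=cv2.minAreaRect(pts);bx=cv2.boxPoints(r);w=np.array([atz('top',q,30,MT) for q in bx]);print(bx.tolist(),w.round(),'c',w.mean(0),[np.linalg.norm(w[i]-w[i-1]) for i in range(4)],[np.degrees(np.arctan2(*(w[i]-w[i-1])[1::-1])) for i in range(4)])
print(viewer.camera_model('wrist')['world_to_cam'].round(2).tolist())
pa=cv2.resize(T[235:280,345:405],None,fx=6,fy=6);pb=cv2.resize(S[250:340,240:360],None,fx=5,fy=5)
cv2.imwrite('pics/pad.png',np.vstack([cv2.resize(pa,(600,300)),cv2.resize(pb,(600,300))]))
print(orange(T,(374,246,395,272)),orange(S,(255,280,284,302)))
```

```text
top 461 ring [550.50671213 159.15303698] 1.5011642051245317
side 232 ring [552.48903684 160.08594883] 2.1774650539494473
(array([297.6       , 210.87857143]), 140, (np.int64(291), np.int64(304), np.int64(205), np.int64(217))) (array([295.66666667, 220.9       ]), 30, (np.int64(285), np.int64(300), np.int64(212), np.int64(233))) knob (array([535.24002529,  -9.0435451 , 125.17449397]), np.float64(10.75239469321272))
[[326.17803955078125, 233.8082275390625], [329.854736328125, 198.87945556640625], [332.30133056640625, 199.13699340820312], [328.6246337890625, 234.06576538085938]] [[487. -78.  30.]
 [566. -86.  30.]
 [566. -91.  30.]
 [487. -83.  30.]] c [526.32168799 -84.39417409  30.        ] [np.float64(5.519155743844079), np.float64(79.32826949948763), np.float64(5.558945907762013), np.float64(79.329245125292)] [np.float64(84.70607661881725), np.float64(-5.904179270955294), np.float64(-95.28833819087663), np.float64(174.06708798311485)]
[[0.37, 0.93, 0.0, -525.14], [0.89, -0.36, 0.26, -32.53], [0.25, -0.1, -0.96, 378.48], [0.0, 0.0, 0.0, 1.0]]
(array([384.60548523, 259.79535865]), 474, (np.int64(374), np.int64(394), np.int64(246), np.int64(271))) (array([270.63513514, 290.64189189]), 296, (np.int64(258), np.int64(283), np.int64(284), np.int64(297)))
```

View pics/pad.png

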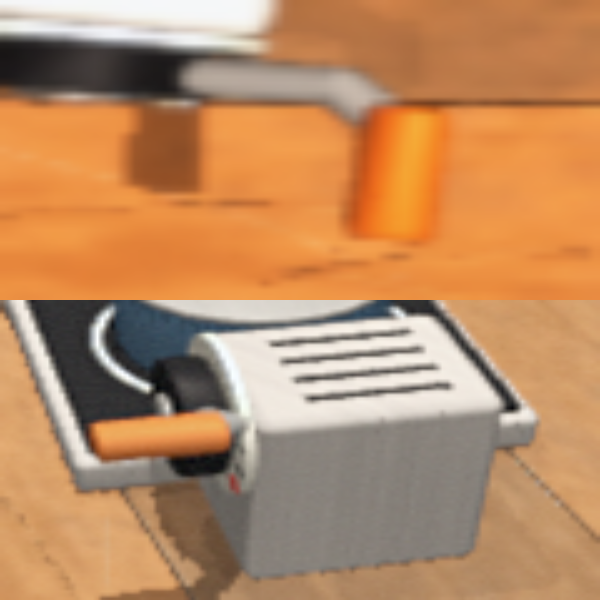

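Crop: the pad middle is at (384.8,260.8) in the top view and (272,291) in the side view.

Run:
```python
from h import *
from scipy.optimize import least_squares
MT,MS=mats('top'),mats('side')
def tri(a,b):
    (c1,v1),(c2,v2)=ray('top',a,MT),ray('side',b,MS)
    v1/=np.linalg.norm(v1);v2/=np.linalg.norm(v2)
    s=np.linalg.lstsq(np.c_[v1,-v2],c2-c1,rcond=None)[0];A,B=c1+v1*s[0],c2+v2*s[1];return ((A+B)/2).round(1),np.linalg.norm(A-B).round(1)
print('pad',tri((384.8,260.8),(272,291.1)),'knob',tri((297.6,210.9),(291,224)))
co=[(190,165),(337,181),(329,255),(182,240)];W=[(90,170,30),(90,-170,30),(-90,-170,30),(-90,170,30)]
def tw(s,p):
    c,n=np.cos(s[2]),np.sin(s[2]);p=np.array(p,float);return np.c_[s[0]+c*p[:,0]-n*p[:,1],s[1]+n*p[:,0]+c*p[:,1],p[:,2]]
pad=(-82,-205-75*np.cos(.65),85+75*np.sin(.65))
f=lambda s:np.r_[(proj('top',tw(s,W),MT)-co).ravel(),2*(tw(s,[(0,85,30)])[0,:2]-[551.3,159.5])/2.3,(proj('top',tw(s,[pad]),MT)-(384.8,260.8)).ravel(),(proj('side',tw(s,[pad]),MS)-(272,291.1)).ravel()]
r=least_squares(f,[526,75,-.1],loss='soft_l1');s=r.x;print(s,np.degrees(s[2]),f(s).round(1))
n=dict(red=(0,85,30),white=(0,-85,30),pad=pad,axis=(-82,-205,85),pad3=(-82,-205-75*np.cos(.55),85-75*np.sin(.55)),padstop=(-82,-205-75*np.cos(.85),85-75*np.sin(.85)))
for k,v in n.items():print(k,tw(s,[v])[0].round(1))
np.save('s.npy',s)
```

```text
pad (array([ 433.6, -181.5,  131.1]), np.float64(2.6)) knob (array([531.4,  -7.9, 118.5]), np.float64(1.6))
[ 5.42042152e+02  7.44071710e+01 -9.85588047e-02] -5.647003544898915 [-0.9 -3.9  0.8 -3.4  0.9  1.9 -3.2 -0.1 -0.8 -0.4 -0.2 -1.1 -0.5  0. ]
red [550.4 159.   30. ]
white [533.7 -10.2  30. ]
pad [ 434.4 -180.9  130.4]
axis [ 440.3 -121.5   85. ]
pad3 [ 434.  -185.2   45.8]
padstop [ 435.4 -170.8   28.7]
```

>>> send_rows(
  commands=[
    {"dp":[0,0,0],"roll":-0.68},
    {"dp":[0,0,0],"roll":-0.68},
    {"dp":[0,0,0],"roll":-0.68},
    {"dp":[-0.8,-0.9,0]},
    {"dp":[-0.8,-0.9,0]},
  ],
  claw=75,
)

```text
invalid input
```

>>> send_rows(
  commands=[
    {"dp":[-0.8,-0.95,0]},
    {"dp":[-0.8,-0.95,0]},
    {"dp":[-0.8,-0.95,0]},
    {"dp":[-0.8,-0.95,0]},
    {"dp":[-0.8,-0.95,0]},
  ],
)

```text
invalid input
```

>>> send_rows(
  commands=[
    {"dp":[-0.8,-0.95,0]},
    {"dp":[-0.8,-0.95,0]},
    {"dp":[-0.8,-0.95,0]},
    {"dp":[-0.8,-0.95,0]},
    {"dp":[-0.8,-0.95,0]},
  ],
)

```text
invalid input
```

>>> send_rows(
  commands=[
    {"dp":[0,0,0],"roll":-0.68},
    {"dp":[0,0,0],"roll":-0.68},
    {"dp":[0,0,0],"roll":-0.68},
    {"dp":[-0.8,-0.9,0],"roll":0},
    {"dp":[-0.8,-0.9,0],"roll":0},
  ],
  claw=75,
)

```text
t: 1.52
eef_pos: [231.3, 438.0, 231.2]
orientation: [-180.0, -0.0, 174.5]
force: [1.0, 0.6, -0.9]
grip_width: 75.0
grip_force: 0.0
```

>>> send_rows(
  commands=[
    {"dp":[-0.8,-0.97,0],"roll":0},
    {"dp":[-0.8,-0.97,0],"roll":0},
    {"dp":[-0.8,-0.97,0],"roll":0},
    {"dp":[-0.8,-0.97,0],"roll":0},
    {"dp":[-0.8,-0.97,0],"roll":0},
  ],
)

```text
t: 2.15
eef_pos: [319.4, 307.3, 231.4]
orientation: [180.0, 0.0, 174.4]
force: [0.9, 0.5, -0.4]
grip_width: 75.0
grip_force: 0.0
```

>>> send_rows(
  commands=[
    {"dp":[-0.8,-0.97,0],"roll":0},
    {"dp":[-0.8,-0.97,0],"roll":0},
    {"dp":[-0.8,-0.97,0],"roll":0},
    {"dp":[-0.8,-0.97,0],"roll":0},
    {"dp":[-0.8,-0.97,0],"roll":0},
  ],
)

```text
t: 2.78
eef_pos: [407.2, 176.9, 231.4]
orientation: [180.0, 0.0, 174.4]
force: [0.3, 1.5, 0.5]
grip_width: 75.0
grip_force: 0.0
```

>>> send_rows(
  commands=[
    {"dp":[-0.8,-0.97,0],"roll":0},
    {"dp":[-0.8,-0.97,0],"roll":0},
    {"dp":[-0.8,-0.97,0],"roll":0},
    {"dp":[-0.8,-0.97,0],"roll":0},
    {"dp":[-0.8,-0.97,0],"roll":0},
  ],
)

```text
t: 3.4
eef_pos: [495.0, 46.5, 231.4]
orientation: [180.0, 0.0, 174.4]
force: [-0.1, -0.0, 0.6]
grip_width: 74.7
grip_force: 0.0
```

Run:
```python
from h import *
o=monitor.get_obs(); print(o['eef_pos'],o['orientation'],o['t'])
M=mats('wrist');im=snap('wrist','w1')
print(proj('wrist',[(531.4,-7.9,132),(550.4,159,30)],M),proj('wrist',[o['eef_pos']],M))
```

```text
[494.9892258   46.52777991 231.38751207] [1.79995354e+02 1.30570073e-02 1.74441658e+02] 3.4
[[219.40314623 261.75090954]
 [387.6154929  225.41540847]] [[281.97566319 268.55269148]]
```

View pics/w1.png

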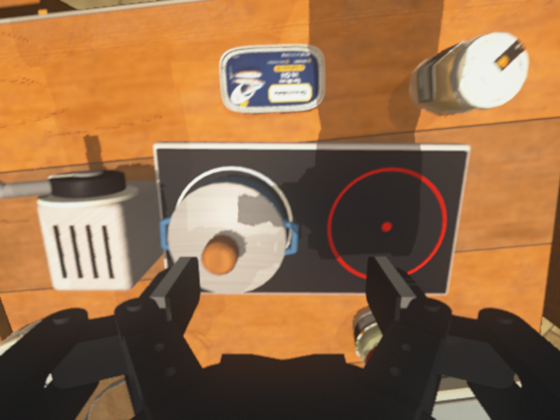

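Wrist view: the knob is at about (219,255), inside the fingers' line. The red dot at (386,227) agrees with its predicted (388,225).

Run:
```python
from h import *
M=mats('wrist');I=cv2.imread('pics/w1.png')
print(proj('wrist',[(531.4,-7.9,z) for z in (108,118,132)],M))
c=cv2.cvtColor(I[225:285,190:250],cv2.COLOR_BGR2HSV).astype(int);m=((c[:,:,1]>110)&(c[:,:,2]>50)&(c[:,:,0]<20)).astype(np.uint8)
n,l,s,ce=cv2.connectedComponentsWithStats(m);k=1+s[1:,4].argmax();uv=np.array([190+s[k,0]+s[k,2]/2,225+s[k,1]+s[k,3]/2])-.5;print(s[k],uv,atz('wrist',uv,118,M))
c=I[215:240,375:400].astype(int);y,x=np.nonzero((c[:,:,2]>120)&(c[:,:,1]<70));uv=(x.mean()+375,y.mean()+215);print(uv,atz('wrist',uv,30,M))
```

```text
[[227.35031899 247.63668539]
 [225.41646996 252.10274336]
 [222.4705544  258.90644375]]
[  12   11   36   39 1053] [219.5 255. ] [533.5247032  -13.28849555 118.        ]
(np.float64(386.2352941176471), np.float64(226.2058823529412)) [553.70877372 154.38829422  30.        ]
```

>>> send_rows(
  commands=[
    {"dp":[-0.57,-0.71,0],"roll":0},
    {"dp":[-0.57,-0.71,0],"roll":0},
    {"dp":[-0.57,-0.71,0],"roll":0},
    {"dp":[0,0,0.9],"roll":0},
    {"dp":[0,0,0.9],"roll":0},
  ],
)

```text
t: 4.08
eef_pos: [532.6, -10.7, 185.7]
orientation: [-180.0, 0.0, 174.4]
force: [0.1, 0.8, 0.1]
grip_width: 74.9
grip_force: 0.0
```

Run:
```python
from h import *
viewer.capture('top');M=mats('wrist');o=monitor.get_obs(); print(o['eef_pos'],o['t']);im=snap('wrist','w2')
I=im[:,:,::-1].copy();print(proj('wrist',[(532,-9.5,z) for z in (108,118,132)],M),proj('wrist',[o['eef_pos']],M))
c=cv2.cvtColor(I,cv2.COLOR_BGR2HSV).astype(int);m=((c[:,:,1]>110)&(c[:,:,2]>50)&(c[:,:,0]<20)).astype(np.uint8);m[:200]=0;m[:,:220]=0;m[:,360:]=0
n,l,s,ce=cv2.connectedComponentsWithStats(m);k=1+s[1:,4].argmax();uv=np.array([s[k,0]+s[k,2]/2,s[k,1]+s[k,3]/2])-.5;print(s[k],uv,atz('wrist',uv,118,M))
```

```text
[530.89283357 -10.29050487 182.87887149] 4.125
[[283.29742647 223.47052601]
 [283.34817771 227.95468378]
 [283.4272447  234.94089755]] [[281.96218458 268.54898998]]
[  220   282   140    86 10984] [289.5 324.5] [606.46660888 -12.2825531  118.        ]
```

View pics/w2.png

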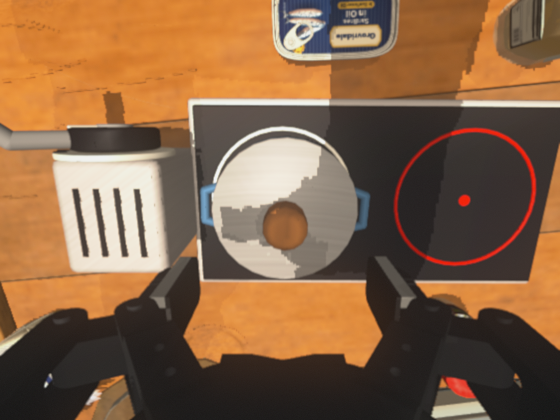

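The knob is at (285,226), within 2 px of the prediction, and centred between the fingers. I'll descend and close.

>>> send_rows(
  commands=[
    {"dp":[0,0,0.84],"roll":0},
    {"dp":[0,0,0.84],"roll":0},
    {"dp":[0,0,0.84],"roll":0},
    {"dp":[0,0,0.8],"roll":0},
    {"dp":[0,0,0],"roll":0},
  ],
)

```text
t: 4.8
eef_pos: [531.5, -9.9, 103.0]
orientation: [180.0, -0.1, 174.4]
force: [0.4, -0.8, 0.3]
grip_width: 75.0
grip_force: 0.0
```

>>> send_rows(
  commands=[
    {"dp":[0,0,0],"roll":0},
    {"dp":[0,0,0],"roll":0},
    {"dp":[0,0,0],"roll":0},
    {"dp":[0,0,0],"roll":0},
    {"dp":[0,0,0],"roll":0},
  ],
  claw=24,
)

```text
t: 5.42
eef_pos: [532.6, -9.9, 104.5]
orientation: [-180.0, 0.1, 174.4]
force: [-0.6, 1.0, 6.6]
grip_width: 27.6
grip_force: 59.0
```

>>> send_rows(
  commands=[
    {"dp":[0,0.15,0],"roll":0},
    {"dp":[0,0.3,0],"roll":0},
    {"dp":[-0.02,0.45,0],"roll":0},
    {"dp":[-0.02,0.45,0],"roll":0},
    {"dp":[-0.02,0.45,0],"roll":0},
  ],
)

```text
t: 6.05
eef_pos: [538.7, 34.8, 104.5]
orientation: [-180.0, 0.1, 174.4]
force: [-1.0, -2.1, 4.9]
grip_width: 27.7
grip_force: 59.0
```

>>> send_rows(
  commands=[
    {"dp":[-0.02,0.5,0],"roll":0},
    {"dp":[-0.02,0.5,0],"roll":0},
    {"dp":[0,0.5,0],"roll":0},
    {"dp":[0,0.5,0],"roll":0},
    {"dp":[0,0.5,0],"roll":0},
  ],
)

```text
t: 6.68
eef_pos: [545.7, 97.1, 104.5]
orientation: [-180.0, 0.1, 174.4]
force: [-0.6, -2.6, 5.1]
grip_width: 27.6
grip_force: 59.0
```

>>> send_rows(
  commands=[
    {"dp":[0,0.5,0],"roll":0},
    {"dp":[0,0.5,0],"roll":0},
    {"dp":[0,0.45,0],"roll":0},
    {"dp":[0,0.3,0],"roll":0},
    {"dp":[0,0.2,0],"roll":0},
  ],
)

```text
t: 7.3
eef_pos: [550.4, 145.7, 104.5]
orientation: [-180.0, 0.1, 174.5]
force: [0.1, -2.8, 6.0]
grip_width: 27.3
grip_force: 59.0
```

>>> send_rows(
  commands=[
    {"dp":[0,0.3,0],"roll":0},
    {"dp":[0,0.2,0],"roll":0},
    {"dp":[0,0.04,0],"roll":0},
    {"dp":[0,0,0],"roll":0},
  ],
)

```text
t: 7.8
eef_pos: [551.7, 159.1, 104.5]
orientation: [180.0, 0.1, 174.4]
force: [-0.1, -0.5, 4.6]
grip_width: 27.9
grip_force: 58.9
```

Run:
```python
from h import *
o=monitor.get_obs(); print(o['eef_pos'],o['force'],o['grip_width']);a=snap('side','s2');M=mats('wrist');b=snap('wrist','w3')
cv2.imwrite('pics/c2.png',np.vstack([cv2.resize(a[170:300,180:400],(660,300)),cv2.resize(b[60:330,:],(660,300))])[:,:,::-1])
print('top-ring px wrist',proj('wrist',[(551,159,30)],M))
```

```text
[551.68817706 159.0688909  104.52131398] [-0.1031797  -0.52786315  4.6062263 ] 27.911575090212988
top-ring px wrist [[281.76245929 220.70666864]]
```

View pics/c2.png

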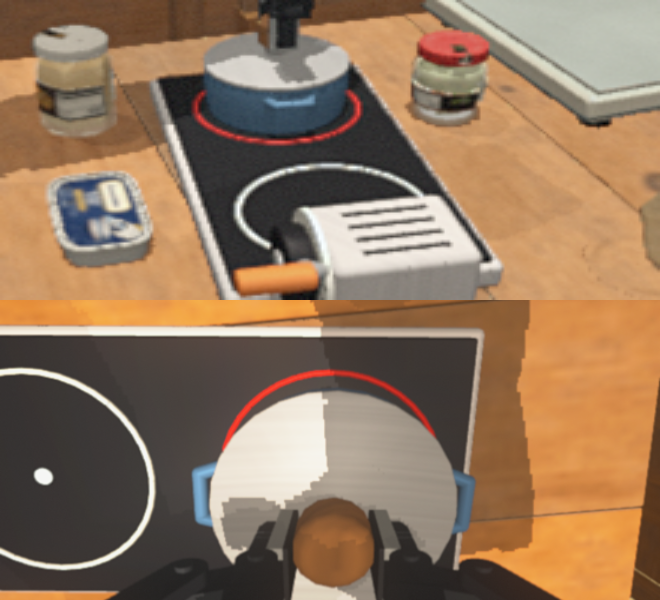

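The pot looks centred in the red ring in both views: in the side crop the ring spans 193–362 and the pot 205–350. I'll let go, rise, and check from above.

>>> send_rows(
  commands=[
    {"dp":[0,0,0],"roll":0},
    {"dp":[0,0,0],"roll":0},
    {"dp":[0,0,0],"roll":0},
    {"dp":[0,0,0],"roll":0},
  ],
  claw=70,
)

```text
t: 8.4
eef_pos: [550.7, 159.0, 103.2]
orientation: [-180.0, -0.0, 174.4]
force: [0.7, 0.3, -1.0]
grip_width: 69.8
grip_force: 0.0
```

>>> send_rows(
  commands=[
    {"dp":[0,0,-0.6],"roll":0},
    {"dp":[0,0,-0.9],"roll":0},
    {"dp":[0,0,-0.9],"roll":0},
    {"dp":[0,0,-0.9],"roll":0},
    {"dp":[0,-1,-0.5],"roll":0},
  ],
)

```text
t: 9.02
eef_pos: [549.1, 135.0, 200.6]
orientation: [180.0, 0.1, 174.6]
force: [0.4, -0.2, -0.3]
grip_width: 70.3
grip_force: 0.0
```

>>> send_rows(
  commands=[
    {"dp":[0.3,-1,0],"roll":0},
    {"dp":[0.3,-1,0],"roll":0},
    {"dp":[0.3,-1,0],"roll":0},
    {"dp":[0.3,-1,0],"roll":0},
    {"dp":[0.3,-1,0],"roll":0},
  ],
  claw=0,
)

```text
t: 9.65
eef_pos: [498.8, 12.6, 199.5]
orientation: [-180.0, 0.1, 174.5]
force: [-0.2, 0.5, -0.7]
grip_width: -0.2
grip_force: 0.0
```

Run:
```python
from h import *
from scipy.optimize import least_squares
M=mats('wrist');o=monitor.get_obs();print(o['eef_pos'],o['grip_width']);b=snap('wrist','w4');a=snap('top','t4');I=a[:,:,::-1].astype(int)
MT=mats('top');S=b[:,:,::-1].astype(int)
for cam,J,MM in(('top',I,MT),('wrist',S,M)):
    c,k=proj(cam,[(551,159,30),(551,159,118)],MM);print(cam,c,k)
cv2.imwrite('pics/c4.png',np.hstack([cv2.resize(a[160:260,175:275],(400,400),interpolation=cv2.INTER_CUBIC),cv2.resize(b,(400,400))])[:,:,::-1])
p=np.argwhere((I[:,:,2]>110)&(I[:,:,1]<80)&(I[:,:,0]<80))[:,::-1];p=p[(p[:,0]>185)&(p[:,0]<258)&(p[:,1]>170)&(p[:,1]<240)]
w=np.array([atz('top',q,30,MT) for q in p])[:,:2];r=least_squares(lambda s:np.hypot(*(w-s).T)-64,[551,159],loss='soft_l1');print('ring',r.x)
c=cv2.cvtColor(np.ascontiguousarray(I[195:215,210:235].astype(np.uint8)),cv2.COLOR_BGR2HSV).astype(int)
y,x=np.nonzero((c[:,:,0]<18)&(c[:,:,1]>150)&(c[:,:,2]>70));uv=(x.mean()+210,y.mean()+195);print('knob',uv,len(x),atz('top',uv,122,MT))
```

```text
[498.82106326  12.60250445 199.45055389] -0.1538138944180532
top [221.34641614 204.10430159] [215.97602923 199.9285016 ]
wrist [430.99529491 228.92415105] [482.4227899  266.58284462]
ring [558.53521524 154.6863858 ]
knob (np.float64(215.32592592592593), np.float64(200.71851851851852)) 135 [548.9484074 159.7190099 122.       ]
```

View pics/c4.png

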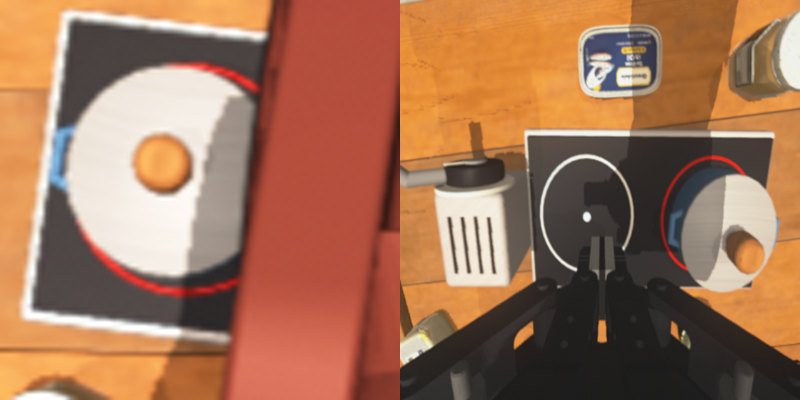

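The released pot is centred to about 2 mm: knob at (549,160) against ring at (550.5,159). Now the dial.

>>> send_rows(
  commands=[
    {"dp":[0.23,-1,0],"roll":0},
    {"dp":[0.23,-1,0],"roll":0},
    {"dp":[0.23,-1,0],"roll":0},
    {"dp":[0.23,-1,0],"roll":0},
    {"dp":[0.23,-1,0],"roll":0},
  ],
)

```text
t: 10.38
eef_pos: [458.6, -108.6, 199.1]
orientation: [180.0, 0.1, 174.5]
force: [0.2, -0.5, -0.3]
grip_width: 0.1
grip_force: 0.0
```

>>> send_rows(
  commands=[
    {"dp":[0.23,-1,0],"roll":0},
    {"dp":[0.23,-1,0],"roll":0},
    {"dp":[0.23,-0.95,0],"roll":0},
    {"dp":[0,0,0.6],"roll":0},
    {"dp":[0,0,0.6],"roll":0},
  ],
)

```text
t: 11.0
eef_pos: [434.6, -180.2, 168.8]
orientation: [-180.0, 0.1, 174.4]
force: [0.3, -0.3, 0.6]
grip_width: -0.1
grip_force: 0.0
```

Run:
```python
from h import *
viewer.capture('top');M=mats('wrist');o=monitor.get_obs();print(o['eef_pos'],o['t']);b=snap('wrist','w5');a=snap('side','s5')
print(proj('wrist',[(434.4,-180.9,130.4),(434.4,-180.9,139),o['eef_pos']],M))
cv2.imwrite('pics/c5.png',np.vstack([cv2.resize(a[220:340,200:380],(480,300)),cv2.resize(b,(480,300))])[:,:,::-1])
```

```text
[ 433.6996693  -179.42856076  166.98255526] 11.05
[[279.58874658 242.62576262]
 [279.48240331 248.13946951]
 [281.96698579 268.52195114]]
```

View pics/c5.png

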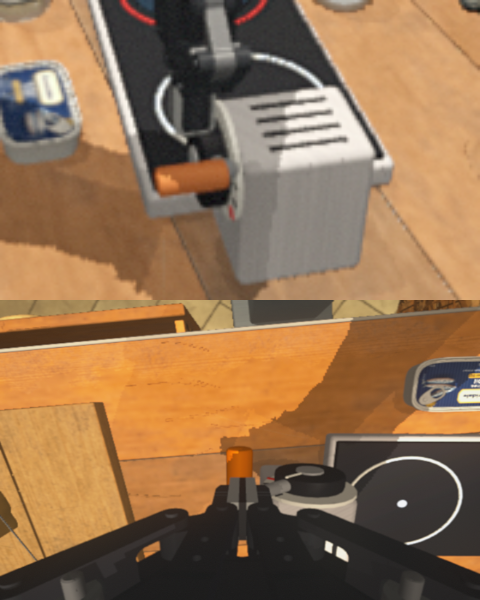

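>>> send_rows(
  commands=[
    {"dp":[0,0,0.55],"roll":0},
    {"dp":[0,0,0.55],"roll":0},
    {"dp":[0,-0.15,0.26],"roll":0},
    {"dp":[0,-0.15,0.26],"roll":0},
    {"dp":[0,0,0],"roll":0},
  ],
)

```text
t: 11.78
eef_pos: [433.1, -188.0, 127.6]
orientation: [-180.0, -0.0, 174.4]
force: [-0.5, -0.8, 3.9]
grip_width: 0.0
grip_force: 2.4
```

>>> send_rows(
  commands=[
    {"dp":[0,-0.1,0.28],"roll":0},
    {"dp":[0,-0.1,0.28],"roll":0},
    {"dp":[0,-0.05,0.37],"roll":0},
    {"dp":[0,-0.04,0.37],"roll":0},
    {"dp":[0,0,0],"roll":0},
  ],
)

```text
t: 12.4
eef_pos: [432.5, -194.8, 95.0]
orientation: [180.0, -0.0, 174.4]
force: [0.2, -3.2, 4.1]
grip_width: 0.2
grip_force: 2.1
```

>>> send_rows(
  commands=[
    {"dp":[0,0.02,0.23],"roll":0},
    {"dp":[0,0.02,0.22],"roll":0},
    {"dp":[0,0.07,0.3],"roll":0},
    {"dp":[0,0.08,0.3],"roll":0},
    {"dp":[0,0,0],"roll":0},
  ],
)

```text
t: 13.02
eef_pos: [433.1, -190.0, 68.9]
orientation: [-180.0, 0.0, 174.5]
force: [0.6, -4.1, 5.5]
grip_width: -0.1
grip_force: 2.8
```

Run:
```python
from h import *
a=snap('side','s6');o=monitor.get_obs();print(o['eef_pos'],o['force'],o['t'])
cv2.imwrite('pics/c6.png',cv2.resize(a[240:340,210:350],(770,550),interpolation=cv2.INTER_CUBIC)[:,:,::-1])
s=np.load('s.npy');c,n=np.cos(s[2]),np.sin(s[2]);MS=mats('side')
for th in(0.8,1.0,1.2):
    P=[]
    for x in(-102,-62):
        y,z=-205-75*np.cos(.65-th),85+75*np.sin(.65-th);P.append((s[0]+c*x-n*y,s[1]+n*x+c*y,z))
    print(th,((proj('side',P,MS)-(210,240))*5.5).round().tolist())
```

```text
[ 433.0661492  -190.0158364    69.09255414] [ 0.08733156 -2.47931217  4.64311496] 13.075
0.8 [[276.0, 482.0], [417.0, 458.0]]
1.0 [[273.0, 509.0], [412.0, 484.0]]
1.2 [[269.0, 524.0], [405.0, 500.0]]
```

View pics/c6.png

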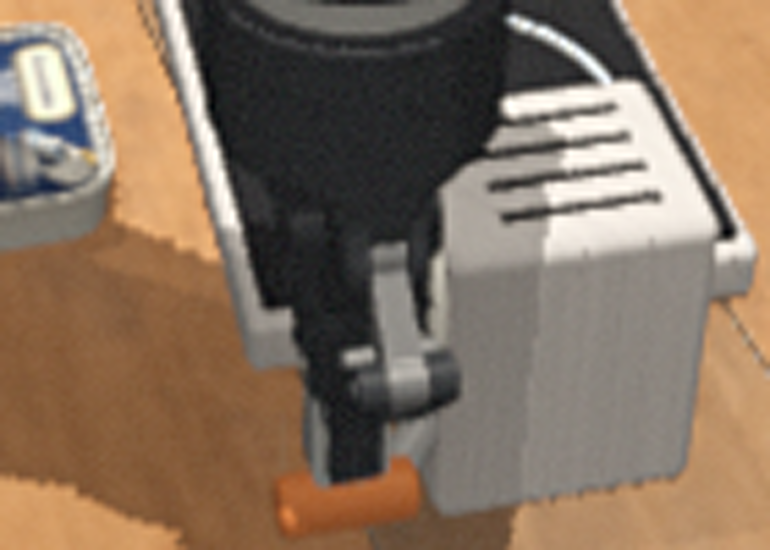

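The pad's axis is at the crop line (282,509)–(418,482), which is about 1.0 rad, as the tip height says. The last step goes to 1.2.

>>> send_rows(
  commands=[
    {"dp":[0,0.08,0.19],"roll":0},
    {"dp":[0,0.09,0.19],"roll":0},
    {"dp":[0,0.09,0.19],"roll":0},
    {"dp":[0,0,0],"roll":0},
    {"dp":[0,0,0],"roll":0},
  ],
)

```text
t: 13.7
eef_pos: [433.7, -183.6, 54.9]
orientation: [-180.0, 0.0, 174.5]
force: [-1.1, -3.7, 6.3]
grip_width: 0.1
grip_force: 3.0
```

Run:
```python
from h import *
a=snap('side','s7');o=monitor.get_obs();print(o['eef_pos'],o['force'],o['t']);t=snap('top','t7')
cv2.imwrite('pics/c7.png',np.hstack([cv2.resize(a[280:350,240:310],(420,420),interpolation=cv2.INTER_CUBIC),cv2.resize(t[165:265,180:270],(378,420),interpolation=cv2.INTER_CUBIC)])[:,:,::-1])
s=np.load('s.npy');c,n=np.cos(s[2]),np.sin(s[2]);MS=mats('side')
for th in(1.1,1.2,1.3):
    P=[]
    for x in(-102,-62):
        y,z=-205-75*np.cos(.65-th),85+75*np.sin(.65-th);P.append((s[0]+c*x-n*y,s[1]+n*x+c*y,z))
    print(th,((proj('side',P,MS)-(240,280))*6).round().tolist())
```

```text
[ 433.68185547 -183.55560184   54.92418096] [-0.42290397 -2.6725754   6.30939957] 13.75
1.1 [[116.0, 325.0], [266.0, 298.0]]
1.2 [[113.0, 331.0], [262.0, 305.0]]
1.3 [[110.0, 335.0], [257.0, 309.0]]
```

View pics/c7.png

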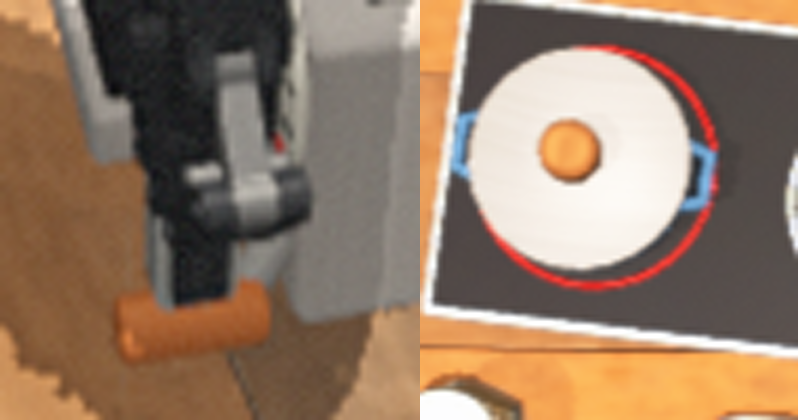

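The pad lies at the third notch, matching the 1.2 line and z = 54.9. The pot is still centred. Now hold.

>>> send_rows(
  commands=[
    {"dp":[0,0,0],"roll":0},
    {"dp":[0,0,0],"roll":0},
    {"dp":[0,0,0],"roll":0},
    {"dp":[0,0,0],"roll":0},
    {"dp":[0,0,0],"roll":0},
  ],
)

```text
t: 14.42
eef_pos: [433.7, -183.6, 55.0]
orientation: [-180.0, 0.0, 174.4]
force: [-0.0, -3.7, 5.3]
grip_width: 0.4
grip_force: 3.0
```

>>> send_rows(
  commands=[
    {"dp":[0,0,0],"roll":0},
    {"dp":[0,0,0],"roll":0},
    {"dp":[0,0,0],"roll":0},
    {"dp":[0,0,0],"roll":0},
    {"dp":[0,0,0],"roll":0},
  ],
)

```text
t: 15.05
eef_pos: [433.7, -183.6, 54.9]
orientation: [-180.0, 0.0, 174.4]
force: [0.3, -4.4, 6.6]
grip_width: -0.4
grip_force: 3.0
```

>>> send_rows(
  commands=[
    {"dp":[0,0,0],"roll":0},
    {"dp":[0,0,0],"roll":0},
    {"dp":[0,0,0],"roll":0},
    {"dp":[0,0,0],"roll":0},
    {"dp":[0,0,0],"roll":0},
  ],
)

```text
t: 15.68
eef_pos: [433.7, -183.6, 55.0]
orientation: [-180.0, 0.0, 174.4]
force: [0.4, -3.3, 6.4]
grip_width: 0.1
grip_force: 3.0
```

>>> send_rows(
  commands=[
    {"dp":[0,0,0],"roll":0},
    {"dp":[0,0,0],"roll":0},
    {"dp":[0,0,0],"roll":0},
    {"dp":[0,0,0],"roll":0},
    {"dp":[0,0,0],"roll":0},
  ],
)

```text
t: 16.3
eef_pos: [433.7, -183.6, 55.0]
orientation: [-180.0, 0.0, 174.4]
force: [0.0, -3.9, 5.2]
grip_width: 0.0
grip_force: 3.0
```

>>> send_rows(
  commands=[
    {"dp":[0,0,0],"roll":0},
    {"dp":[0,0,0],"roll":0},
    {"dp":[0,0,0],"roll":0},
    {"dp":[0,0,0],"roll":0},
    {"dp":[0,0,0],"roll":0},
  ],
)

```text
t: 16.92
eef_pos: [433.7, -183.6, 55.0]
orientation: [-180.0, 0.0, 174.4]
force: [-0.9, -3.9, 6.0]
grip_width: -0.2
grip_force: 3.0
```

>>> send_rows(
  commands=[
    {"dp":[0,0,0],"roll":0},
    {"dp":[0,0,0],"roll":0},
    {"dp":[0,0,0],"roll":0},
    {"dp":[0,0,0],"roll":0},
    {"dp":[0,0,0],"roll":0},
  ],
)

```text
t: 17.55
eef_pos: [433.7, -183.6, 55.0]
orientation: [-180.0, 0.0, 174.4]
force: [-0.3, -3.0, 6.7]
grip_width: 0.2
grip_force: 3.0
```

>>> send_rows(
  commands=[
    {"dp":[0,0,0],"roll":0},
    {"dp":[0,0,0],"roll":0},
    {"dp":[0,0,0],"roll":0},
    {"dp":[0,0,0],"roll":0},
    {"dp":[0,0,0],"roll":0},
  ],
)

```text
t: 18.18
eef_pos: [433.7, -183.6, 55.0]
orientation: [-180.0, 0.0, 174.4]
force: [-0.6, -3.2, 4.8]
grip_width: -0.2
grip_force: 3.0
```

Run:
```python
from h import *
o=monitor.get_obs();print(o['eef_pos'],o['force'],o['t'])
if o['force'][2]>2: print(order.close_job())
```

```text
[ 433.67652551 -183.57112933   54.95526387] [-0.60392418 -3.2092658   4.76162863] 18.175
the job is handed in; nothing more can be done
None
```

The pot is released and centred in the red ring to about 2 mm, and the dial was held steady at the third notch for about 4.5 s and was still held there when I handed the job in at 18.2 s.

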